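Wind the spring-driven bottle mixer in the hospital pharmacy

TASK

Two spring-wound bottle mixers stand on the pharmacy counter. Wind up the one that carries the amber bottle: turn its brass key clockwise in two or more part turns, letting go of the key and taking hold of it afresh between turns, until its red pointer stands in the green band of the dial, then let go. Leave the key of the mixer with the white bottle as it is.

Things in the scene. Friction and masses are not known exactly. Their poses are not given: they have to be found in the camera images.
- amber_key (a joint): Key angle on the amber bottle's mixer, rad, growing clockwise seen from above. At 0 the red pointer points straight away from the bottle; the green band's middle is at 2.4, its ends 0.23 to either side; hard stop at 3.0. Starts at 0 to 0.4. A spring pulls it back with 0.02 to 0.07 N m, but a friction ratchet (0.1 N m) holds it wherever it is let go: turning takes up to 0.2 N m.
- amber_key_grip (a point): Where to grip that key: on its upright axis, 78 mm above the counter. The key is a brass upright bar 48 mm long, 12 thick, 30 high, 62 to 92 mm above the counter; half of its top edge is red, on the pointer's side, and the red pointer reaches 44 mm from the axis. This point turns with the key: x along the bar, red end and pointer towards -x, y across the thickness, z up.
- amber_mixer: Heavy, fixed cream box 230 x 150 mm (x, y), flat top 50 mm high; origin under its centre. The key axis stands at x = -45, y = 0 mm, in a white dial 120 mm across with the green band. At x = +75 mm the amber bottle (44 mm thick, 118 long) lies along y on rollers, its top 110 mm above the counter.
- white_key_end (a point): Top of the red end of the key on the other, otherwise identical mixer, the one with a white bottle: 24 mm from that key's axis, 92 mm above the counter. To be left alone; that key stands somewhere from 0.6 to 1.8 rad.

How it is judged (in metres and radians):
On the way:
1. the amber mixer's key is wound part of the way (0.55 to 2.15 rad) and let go there (value of joint amber_key between 0.55 and 2.15 rad and contact force between the fingers and amber_key below 0.1 N), for 0.1 s.
At the end, for the whole second after the job is handed in: the amber mixer's key stands still at 2.15 to 2.65 rad (pointer in the green band, which is 2.4 +- 0.23 rad), let go, and the end of the white mixer's key is within 8 mm of where it began (value of joint amber_key between 2.15 and 2.65 rad and velocity of joint amber_key between -0.05 and 0.05 rad/s and distance of white_key_end from where it was at the start of the episode below 0.008 m); the robot touches nothing.
It fails at once if the key of the mixer with the white bottle is turned (its end moves more than 8 mm) (distance of white_key_end from where it was at the start of the episode above 0.008 m).
It also fails if it takes over 51 s, if anything falls off the work surface, if the arm or the gripper's body presses on something with over 40 N, if the wrist force passes 120 N, or if a joint passes its speed limit or range.

ROBOT

A 7-joint arm with a two-finger parallel gripper is mounted at the origin on the work surface. World frame = base frame: x ahead of the robot, y to its left, z up, the work surface at z = 0. Lengths are in mm, angles in rad, forces in N, time in s.
With the tool pointing down it reaches from about 425 to 950 mm from the base axis. Payload 4.7 kg.
Tool frame: the origin (TCP) lies midway between the tips of the shut fingers; the grasp point (between the pads) lies 19 mm behind it; z points along the fingers, y is the direction in which the jaws open and shut (so a half turn about z gives the same grasp; the last joint's range is limited). The gripper opens to 85 mm and grips with 20 to 120 N. Pads are 22 mm wide; open, the fingers measure 114 mm over their backs; the gripper's body (76 mm by 85 mm) begins 54 mm behind the grasp point. The pads swing forward as they close: fully open they stand 13 mm farther back than shut.
Start: joints at [-1.372, 0.469, -0.049, 1.532, 0.024, 1.141, -0.082], TCP at [152.395, 657.59, 231.335] pointing down, gripper open.
Joint ranges: [-2.59, 2.59], [-0.33, 1.99], [-1.39, 1.29], [0.1, 2.45], [-1.04, 4.18], [0.21, 1.99], [-2.66, 2.66]. Speed limits (rad/s): [2.57, 2.57, 3.14, 3.14, 3.14, 3.14, 3.14].

INTERFACE

Orientations are given as [roll, pitch, yaw] about the fixed x, y, z axes, in that order (R = Rz(yaw) Ry(pitch) Rx(roll)).
In Python, from station import r, camera, get_calibration, job gives the robot as it stands.
- The arm moves only by the tool apply_moves, never from a script. Its argument "commands" is one flat list of numbers, 7 for each row, row after row: the finger opening in m, from 0 to 0.0854, then the shift along the world's x, y, z in m, then the turn, a rotation vector about the world's x, y, z in degrees. A call has 1 to 10 rows; each row is the pose to reach, as a shift and turn from the pose commanded when the call began; what a row does not reach only later rows make up. A row lasts 1/8 s, in which the tool goes at most 62.5 mm and 10.7 degrees, less where a joint would pass 70% of its speed; a pose out of reach is approached as far as the arm can. A call with a gripper value outside its range is refused whole. The fingers move at their own pace and stop on an object; "squeeze" is the grip in N (left out, the last holds). Time passes only in rows, so rows that repeat a pose let the fingers close. It gives the time, the measured TCP pose, the force and the opening at its end, in the units of the state.
- r.get_obs(): the state, without advancing time (a new reading comes with each control period).
- camera(name): name is "scene" or "top" or "wrist"; returns the picture (480x640x3 uint8, red, green, blue); there is no depth.
- get_calibration(name): a dict with "fx", "fy", "cx", "cy" (pixels), "origin" and "attitude" of the camera in the world. Camera axes: x right, y up, looking along -z (the intrinsics and any distortion apply to the point x, -y, -z); pixel columns grow to the right and rows downward; lengths in mm; the calibration is good to about 2 mm. A picture is of the moment at which its call begins: read the wrist's pose just before it. get_calibration takes no time and is no camera call; for the wrist camera it gives the pose at the moment of the call.
- job.sign_off(): hands the job in, once; it reports no verdict.
The state is a dict: "clock": time; "qpos": joint angles; "qvel": joint speeds; "tau": joint torques, N m; "ee_pos": TCP position; "tool_rot": TCP orientation; "contact_force": force on the tool from outside, world axes, zero at the start; "torque": the same for the moment, N m; "width": opening from 0.0 (shut) to 1.0 (fully open).
Only numpy, scipy, OpenCV 4.12 (cv2) and the standard library are available. Lean on these libraries where they do the work, as an engineer would, in place of code of your own. Each camera call takes 0.05 s, during which the arm holds its last target. There are 200 camera calls.

## Working session

There is one attempt and no reset: what is moved stays moved. The work goes in short steps, Python scripts to look and compute and a tool call to move; the robot and the scene stay as the last step left them, time stands still between calls to the robot, and variables do not carry over. Pictures are saved under pics/ and viewed, about 8 in all and at most 12, crops included, and the job is handed in when it is done.

Besides the shell and the picture viewer there is one more tool, called after "Emit:" by a JSON object that holds its "name" and its "arguments", one argument or row to a line. apply_moves: Moves the arm, as the interface text tells. Its arguments: {"type":"object","properties":{"commands":{"type":"array"},"squeeze":{"type":"number"}},"required":["commands"]}

```bash
mkdir -p pics
python3 - <<'E'
from station import r,camera,get_calibration
import cv2
for n in("top","scene"):
    cv2.imwrite(f"pics/{n}0.png",camera(n)[:,:,::-1]); print(get_calibration(n))
print(r.get_obs())
E
```

```text
{'fx': 505.5800851301969, 'fy': 505.5800851301969, 'cx': 320.55273231170077, 'cy': 250.07337495910508, 'origin': array([ 330.05497083,  -22.71619119, 1123.10328731]), 'attitude': array([ 0.20038379,  0.00416376, -1.49996668])}
{'fx': 493.60866497316005, 'fy': 493.60866497316005, 'cx': 326.242811156179, 'cy': 234.3684895462224, 'origin': array([1101.18168291,  210.51352906,  753.66075687]), 'attitude': array([0.72306441, 0.00874415, 1.93271891])}
{'clock': 0.1, 'qpos': array([-1.3718969 ,  0.4693572 , -0.04856324,  1.5335955 ,  0.02408527,
        1.14104102, -0.08231976]), 'qvel': array([-1.45720540e-03, -3.09749735e-03,  7.79235027e-04, -5.58170878e-03,
       -1.50662969e-03, -8.92707655e-04, -1.84550160e-05]), 'tau': array([ 5.33559269e-04, -5.11514640e+01, -4.69644216e-02, -2.38392359e+01,
        1.07969347e-02,  4.43529367e-03,  2.04175552e-05]), 'ee_pos': array([152.31727488, 657.02756805, 230.35979484]), 'tool_rot': array([-3.13977772e+00,  6.70698549e-05,  2.91376857e+00]), 'contact_force': array([-0.09259832,  0.00499753, -0.55519136]), 'torque': array([-0.04041954, -0.04119621,  0.04497536]), 'width': 1.0028250946610626}
```

View pics/top0.png

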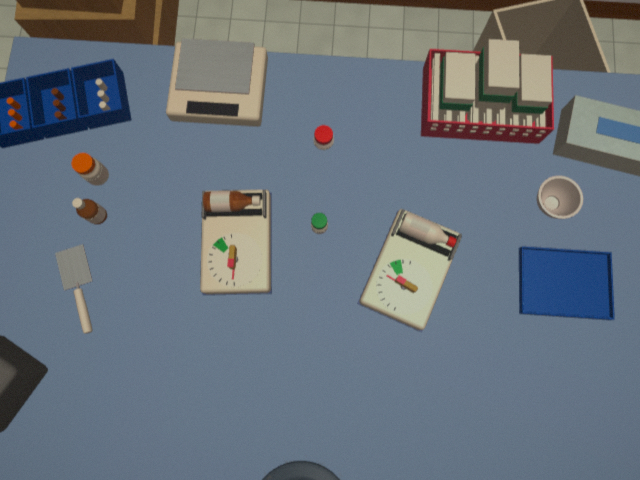

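Top view: the amber mixer is at left, with its box at about (201–271, 190–293), its key near (232,257), and the pointer aiming down, away from the bottle. The white mixer is at right, near (410,270). Next I'll rectify the amber one metrically.

```bash
cat > h.py <<'E'
import numpy as np,cv2
from scipy.spatial.transform import Rotation as Ro
from station import r,camera,get_calibration
def proj(P,c):
    q=(np.atleast_2d(P)-c["origin"])@Ro.from_euler("xyz",c["attitude"]).as_matrix()
    return np.c_[c["cx"]+c["fx"]*q[:,0]/-q[:,2], c["cy"]-c["fy"]*q[:,1]/-q[:,2]]
def ray(uv,z,c):
    uv=np.atleast_2d(uv).astype(float)
    d=np.c_[(uv[:,0]-c["cx"])/c["fx"],-(uv[:,1]-c["cy"])/c["fy"],-np.ones(len(uv))]@Ro.from_euler("xyz",c["attitude"]).as_matrix().T
    return c["origin"]+d*((z-c["origin"][2])/d[:,2])[:,None]
def rect(im,c,x0,y0,z,n,s):
    # metric map: col -> -y, row -> -x ; s px/mm, top-left is (x0+, y0+)
    g=np.stack(np.meshgrid(np.arange(n[0]),np.arange(n[1])),-1).reshape(-1,2)
    p=proj(np.c_[x0-g[:,1]/s,y0-g[:,0]/s,np.full(len(g),z)],c).astype(np.float32).reshape(n[1],n[0],2)
    return cv2.remap(im,p,None,cv2.INTER_CUBIC)
E
python3 - <<'E'
from h import *
c=get_calibration("top");im=cv2.imread("pics/top0.png")
print(ray([[232,255]],80,c),ray([[201,292],[270,292]],50,c))
k=ray([[232,255]],50,c)[0]
x0,y0=np.round(k[0]+150),np.round(k[1]+130)
a=rect(im,c,x0,y0,50,(390,570),1.5*1.0); b=rect(im,c,x0,y0,92,(390,570),1.5)
print("origin",x0,y0)
cv2.imwrite("pics/rect.png",np.hstack([a,b]))
cs=get_calibration("scene");print(proj([*k[:2],80],cs))
E
```

```text
[[517.51749204 181.61021759  80.        ]] [[438.33877271 244.98782252  50.        ]
 [448.68238283  98.17364162  50.        ]]
origin 673.0 317.0
[[433.88768738 253.1943215 ]]
```

View pics/rect.png

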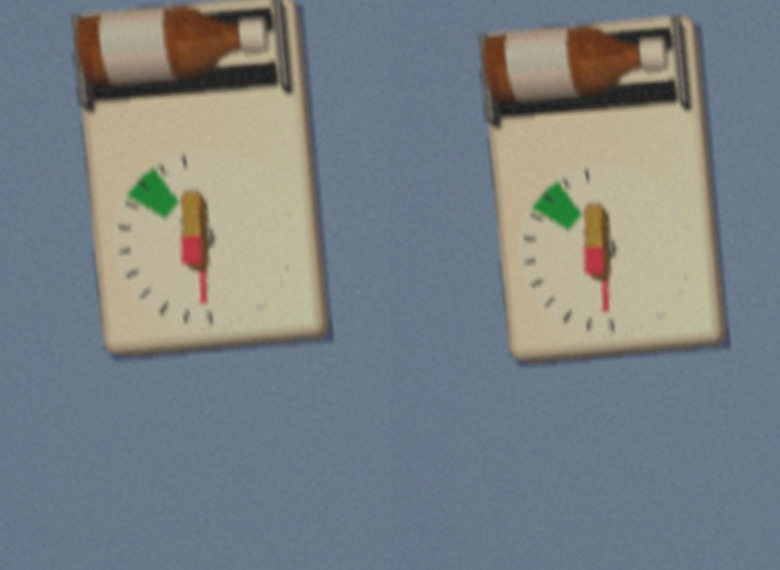

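View pics/scene0.png

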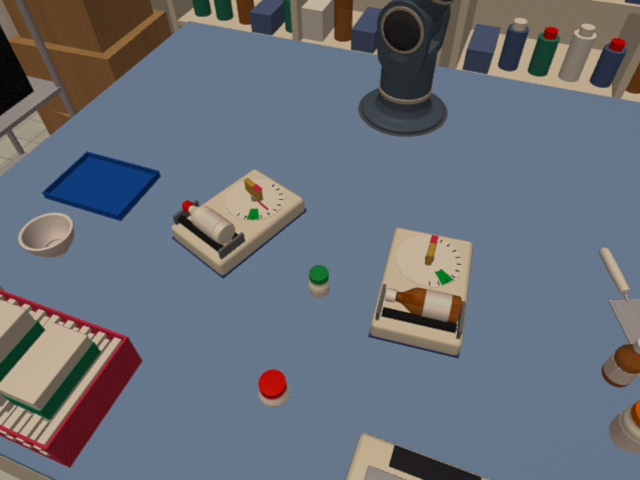

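Amber key sits around world (512,182), angle near 0, box yaw ≈ +0.09. I'll move above it and look with the wrist camera.

Emit:
{"name": "apply_moves", "arguments": {
  "commands": [0.0854,0.036,-0.0475,0,0,0,0,0.0854,0.072,-0.095,0,0,0,0,0.0854,0.108,-0.1425,0,0,0,0,0.0854,0.144,-0.19,0,0,0,0,0.0854,0.18,-0.2375,0,0,0,0,0.0854,0.216,-0.285,0,0,0,0,0.0854,0.252,-0.3325,0,0,0,0,0.0854,0.288,-0.38,0,0,0,0,0.0854,0.324,-0.4275,0,0,0,0,0.0854,0.36,-0.475,0,0,0,0]
}}

```text
clock: 1.35
ee_pos: [513.1, 181.0, 231.2]
tool_rot: [3.141, -0.0, 2.914]
contact_force: [1.6, 0.4, -0.1]
width: 0.999
```

Emit:
{"name": "apply_moves", "arguments": {
  "commands": [0.0854,0,0,0.01,0,0,0,0.0854,0,0,0.02,0,0,0,0.0854,0,0,0.02,0,0,0]
}}

```text
clock: 1.72
ee_pos: [512.0, 184.5, 252.2]
tool_rot: [3.14, 0.001, 2.917]
contact_force: [0.3, -0.3, -0.3]
width: 1.002
```

Run:
```python
from h import *
o=r.get_obs();c=get_calibration("wrist");im=camera("wrist")[:,:,::-1].copy()
print(o["clock"],o["qpos"].round(3),o["ee_pos"],o["tool_rot"],o["contact_force"],c)
np.save("pics/w1.npy",c,allow_pickle=True);cv2.imwrite("pics/w1.png",im)
```

```text
1.725 [-0.597  0.234  0.209  1.831 -0.056  1.08   0.979] [512.04933356 184.47618107 252.22242503] [3.13987069e+00 9.22461463e-04 2.91686267e+00] [ 0.25075368 -0.27067297 -0.26909472] {'fx': 400.0402012104927, 'fy': 400.0402012104927, 'cx': 326.3435730931858, 'cy': 242.12506741925782, 'origin': array([446.77688587, 200.04656728, 392.62928119]), 'attitude': array([-2.70048577e-01, -5.70979246e-04,  1.34578065e+00])}
```

View pics/w1.png

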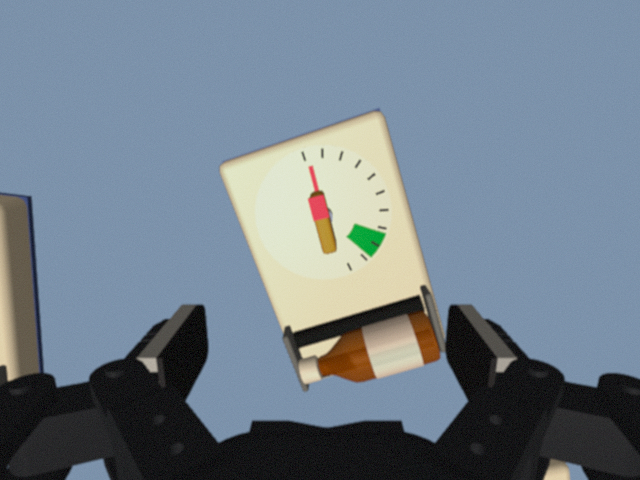

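The wrist view shows the key clearly: red end at (317,196), brass end at (328,252), pointer tip at (311,167), and 11 dial ticks from (304,156) round to (349,267). Pointer lies between the first two ticks. Fitting the ticks.

```bash
cat >> h.py <<'E'
from scipy.optimize import least_squares
T=np.array([(304,156),(322,153),(341,155),(358,163),(371,176),(380,191),(384,210),(382,228),(376,245),(365,257),(349,267)],float)
E
python3 - <<'E'
from h import *
c=np.load("pics/w1.npy",allow_pickle=True).item()
im=cv2.imread("pics/w1.png")
for z in(50,52):
    P=ray(T,z,c)[:,:2]
    f=lambda v:(v[:2]+v[3]*np.c_[-np.cos(v[2]-.3*np.arange(11)),-np.sin(v[2]-.3*np.arange(11))]-P).ravel()
    s=least_squares(f,[512,182,.09,55]);print(z,s.x.round(3),np.abs(s.fun).max())
C=s.x
co=ray([(221,168),(380,111)],50,c);d=co[0]-co[1];print("front edge",co,np.hypot(*d[:2]),"yaw",np.arctan2(-d[0],d[1]))
h=cv2.cvtColor(im,cv2.COLOR_BGR2HSV)
red=((h[...,0]<8)|(h[...,0]>170))&(h[...,1]>120);br=(h[...,0]>12)&(h[...,0]<28)&(h[...,1]>110)
sub=np.zeros_like(red);sub[150:265,295:345]=1
for nm,m in(("red",red&sub),("brass",br&sub)):
    v,u=np.nonzero(m);q=ray(np.c_[u,v],92,c)
    e=np.array([np.cos(C[2]),np.sin(C[2])]);n=np.array([-e[1],e[0]]);a=(q[:,:2]-C[:2])@e;b=(q[:,:2]-C[:2])@n
    print(nm,len(u),u.mean(),v.mean(),"along",np.percentile(a,[0,2,98,100]).round(1),"across",np.percentile(b,[0,2,98,100]).round(1))
    k=np.percentile(a,[0,100]); 
    rect_=cv2.minAreaRect(q[:,:2].astype(np.float32));print(rect_)
cv2.imwrite("pics/w1c.png",cv2.resize(im[140:280,260:400],None,fx=4,fy=4,interpolation=cv2.INTER_CUBIC))
for a in(0,.1,.2,.3,.4):
    e=np.array([np.cos(C[2]-a),np.sin(C[2]-a)]);print(a,proj([[*(C[:2]-24*e),92],[*(C[:2]),92],[*(C[:2]+24*e),92],[*(C[:2]-44*e),60]],c).round(1).tolist())
E
```

```text
50 [5.14879e+02 1.81895e+02 9.30000e-02 5.32590e+01] 1.0903750386614774
52 [5.14482e+02 1.82001e+02 9.30000e-02 5.29480e+01] 1.0840103100537135
front edge [[456.02446316 106.79031586  50.        ]
 [440.96721468 246.42851647  50.        ]] 140.44766926696545 yaw -3.034177252270068
red 455 317.54945054945057 202.16483516483515 along [-45.3 -43.2  -6.1  -5.2] across [-5.1 -4.5  7.1  7.5]
((488.8460388183594, 181.94793701171875), (39.86229705810547, 12.232430458068848), 0.3893418312072754)
brass 519 325.2504816955684 232.46820809248555 along [-26.8 -25.6  21.1  22.1] across [-6.4 -5.7  5.8  7.3]
((512.0284423828125, 182.32437133789062), (48.78214645385742, 11.260909080505371), 0.9671466946601868)
0 [[312.9, 196.2], [322.9, 225.6], [332.5, 253.9], [306.3, 167.1]]
0.1 [[316.0, 195.4], [322.9, 225.6], [329.6, 254.7], [311.5, 165.7]]
0.2 [[319.1, 194.9], [322.9, 225.6], [326.6, 255.2], [316.8, 164.8]]
0.3 [[322.3, 194.7], [322.9, 225.6], [323.5, 255.4], [322.1, 164.4]]
0.4 [[325.4, 194.8], [322.9, 225.6], [320.5, 255.3], [327.5, 164.6]]
```

View pics/w1c.png

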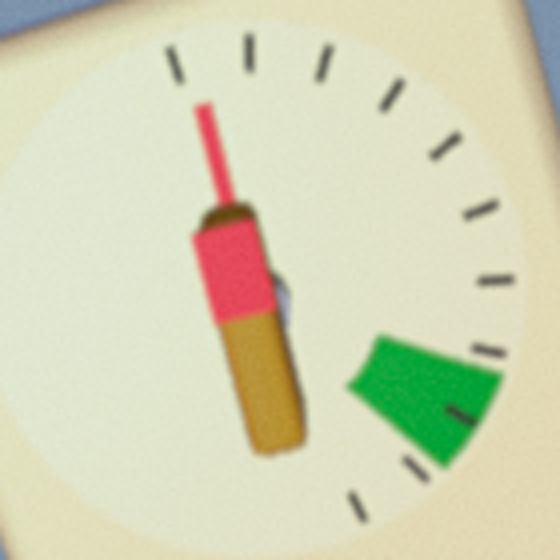

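Key axis is (514, 182); bar yaw is about +0.01 rad, so the key is at about 0.085 rad. I need to turn the tool +13.5° and go down.

Emit:
{"name": "apply_moves", "arguments": {
  "commands": [0.0854,0.001,0,-0.02,0,0,7,0.0854,0.002,-0.0005,-0.05,0,0,13.5,0.0854,0.002,-0.0005,-0.08,0,0,13.5,0.0854,0.002,-0.0005,-0.11,0,0,13.5,0.0854,0.002,-0.0005,-0.13,0,0,13.5,0.0854,0.002,-0.0005,-0.13,0,0,13.5,0.0854,0.002,-0.0005,-0.13,0,0,13.5,0.0854,0.002,-0.0005,-0.13,0,0,13.5]
}}

```text
clock: 2.78
ee_pos: [515.0, 182.6, 122.4]
tool_rot: [3.141, 0.002, -3.133]
contact_force: [0.0, 0.4, 0.3]
width: 0.999
```

Run:
```python
from h import *
o=r.get_obs();print(o["ee_pos"],o["tool_rot"],o["qpos"].round(3))
```

```text
[514.96286391 182.63257874 122.43092895] [ 3.14057374e+00  1.84264628e-03 -3.13329273e+00] [-0.543  0.384  0.158  1.96  -0.082  0.802  1.239]
```

Emit:
{"name": "apply_moves", "arguments": {
  "commands": [0.0854,-0.0005,-0.0005,-0.03,0,0,0,0.0854,-0.0005,-0.0005,-0.05,0,0,0,0.0854,-0.0005,-0.0005,-0.061,0,0,0,0.0854,-0.0005,-0.0005,-0.061,0,0,0,0.04,-0.0005,-0.0005,-0.061,0,0,0,0.02,-0.0005,-0.0005,-0.061,0,0,0,0.0,-0.0005,-0.0005,-0.061,0,0,0,0.0,-0.0005,-0.0005,-0.061,0,0,0,0.0,-0.0005,-0.0005,-0.061,0,0,0,0.0,-0.0005,-0.0005,-0.061,0,0,0],
  "squeeze": 40
}}

```text
clock: 4.03
ee_pos: [514.1, 181.4, 60.7]
tool_rot: [-3.142, 0.0, -3.134]
contact_force: [-2.1, -1.5, 5.6]
width: 0.143
```

Gripped: opening is about 12 mm, matching the bar. Turning 66° clockwise.

Emit:
{"name": "apply_moves", "arguments": {
  "commands": [0,0,0,0,0,0,-8,0,0,0,0,0,0,-16,0,0,0,0,0,0,-24,0,0,0,0,0,0,-32,0,0,0,0,0,0,-40,0,0,0,0,0,0,-48,0,0,0,0,0,0,-56,0,0,0,0,0,0,-66,0,0,0,0,0,0,-66,0,0,0,0,0,0,-66]
}}

```text
clock: 5.28
ee_pos: [514.3, 181.7, 60.7]
tool_rot: [3.141, 0.0, 1.998]
contact_force: [-0.4, -2.0, 5.3]
width: 0.146
```

Emit:
{"name": "apply_moves", "arguments": {
  "commands": [0.03,0,0,0,0,0,0,0.05,0,0,0,0,0,0,0.07,0,0,0,0,0,0,0.0854,0,0,0,0,0,0,0.0854,0,0,0,0,0,0,0.0854,0,0,0,0,0,0]
}}

```text
clock: 6.02
ee_pos: [513.9, 181.6, 60.3]
tool_rot: [3.142, -0.0, 1.997]
contact_force: [0.1, 0.2, -0.1]
width: 0.998
```

Run:
```python
from h import *
o=r.get_obs();c=get_calibration("wrist");im=camera("wrist")[:,:,::-1].copy()
print(o["clock"],o["ee_pos"],o["tool_rot"],o["qpos"].round(3),o["contact_force"])
im2=camera("top")[:,:,::-1].copy()
cv2.imwrite("pics/w2.png",np.hstack([im[::1,::1][:, 100:540],cv2.resize(im2[200:300,190:280],(360,400)).copy() if 0 else cv2.copyMakeBorder(cv2.resize(im2[200:300,190:280],(360,400)),0,80,0,0,0)]))
```

```text
6.025 [513.8954521  181.59118578  60.31878539] [ 3.14152985e+00 -5.45244930e-05  1.99743397e+00] [-0.761  0.505  0.448  2.016 -0.335  0.691  0.325] [ 0.08271303  0.16660139 -0.12063967]
```

View pics/w2.png

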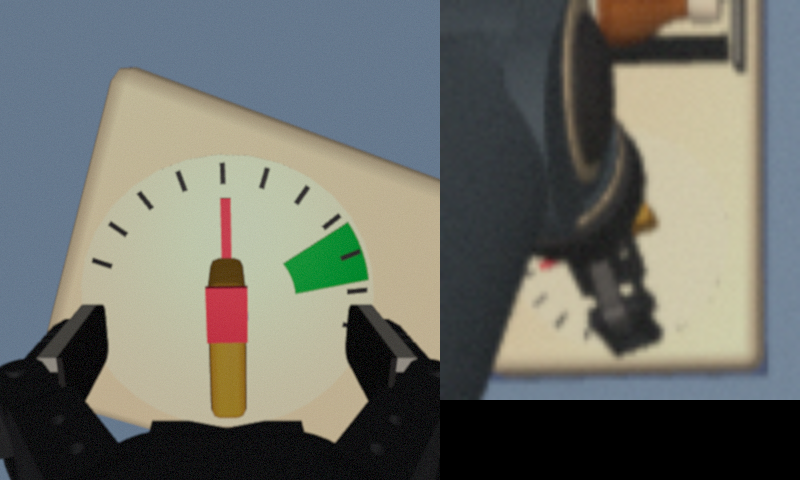

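The wrist view shows the fingers clear and the pointer (226,200) just past the fifth tick (1.2 rad), in agreement with 0.085 + 1.152 ≈ 1.24. The key held there. Re-gripping and turning the remaining 67°.

Emit:
{"name": "apply_moves", "arguments": {
  "commands": [0.04,0,0,0,0,0,0,0.02,0,0,0,0,0,0,0,0,0,0,0,0,0,0,0,0,0,0,0,0,0,0,0,0,0,0,0,0,0,0,0,0,0,0],
  "squeeze": 40
}}

```text
clock: 6.88
ee_pos: [514.2, 181.7, 60.5]
tool_rot: [3.141, -0.0, 1.997]
contact_force: [-0.1, 0.0, 1.3]
width: 0.141
```

Emit:
{"name": "apply_moves", "arguments": {
  "commands": [0,0,0,0,0,0,-8,0,0,0,0,0,0,-16,0,0,0,0,0,0,-24,0,0,0,0,0,0,-32,0,0,0,0,0,0,-40,0,0,0,0,0,0,-48,0,0,0,0,0,0,-57,0,0,0,0,0,0,-67,0,0,0,0,0,0,-67,0,0,0,0,0,0,-67]
}}

```text
clock: 8.12
ee_pos: [514.7, 181.7, 60.6]
tool_rot: [3.14, -0.001, 0.831]
contact_force: [3.1, -0.6, 0.6]
width: 0.143
```

Emit:
{"name": "apply_moves", "arguments": {
  "commands": [0.03,0,0,0,0,0,0,0.05,0,0,0,0,0,0,0.07,0,0,0,0,0,0,0.0854,0,0,0,0,0,0,0.0854,0,0,0,0,0,0,0.0854,0,0,0,0,0,0]
}}

```text
clock: 8.88
ee_pos: [513.8, 181.6, 60.3]
tool_rot: [3.142, 0.0, 0.828]
contact_force: [0.1, -0.2, 0.2]
width: 1.0
```

Run:
```python
from h import *
o=r.get_obs();im=camera("wrist")[:,:,::-1].copy()
print(o["clock"],o["ee_pos"],o["tool_rot"],o["qpos"].round(3),o["contact_force"])
cv2.imwrite("pics/w3.png",im)
```

```text
8.875 [513.84736284 181.58041064  60.31494119] [3.14158798e+00 7.17396896e-05 8.28203051e-01] [-0.983  0.586  0.761  2.027 -0.588  0.758 -0.603] [ 0.14448178 -0.2013945   0.22863181]
```

View pics/w3.png

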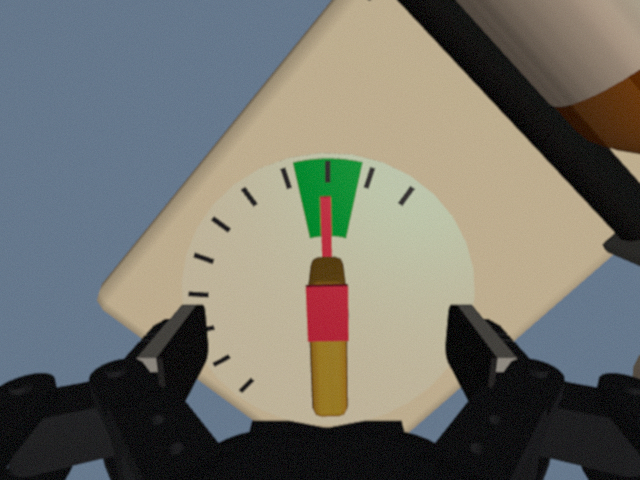

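The pointer tip (326,197) lines up with the band's middle tick (328,170), so the key stands at about 2.4 rad with the fingers clear. Next I'll lift straight up and check with the other cameras.

Emit:
{"name": "apply_moves", "arguments": {
  "commands": [0.0854,0,0,0.02,0,0,0,0.0854,0,0,0.05,0,0,0,0.0854,0,0,0.09,0,0,0,0.0854,0,0,0.13,0,0,0,0.0854,0,0,0.16,0,0,0,0.0854,0,0,0.16,0,0,0,0.0854,0,0,0.16,0,0,0,0.0854,0,0,0.16,0,0,0]
}}

```text
clock: 9.93
ee_pos: [513.1, 181.4, 219.5]
tool_rot: [-3.141, 0.002, 0.828]
contact_force: [-1.0, -0.8, 0.0]
width: 1.001
```

Run:
```python
from h import *
o=r.get_obs();im=camera("wrist")[:,:,::-1].copy();s=camera("scene")[:,:,::-1].copy();s0=cv2.imread("pics/scene0.png")
print(o["clock"],o["ee_pos"],o["contact_force"],abs(o["qvel"]).max())
print("white mixer change, max px diff",np.abs(cv2.GaussianBlur(s,(5,5),0)[180:225,225:300].astype(int)-cv2.GaussianBlur(s0,(5,5),0)[180:225,225:300]).max())
f=lambda q:cv2.resize(q[170:270,170:310],(400,286))
cv2.imwrite("pics/end.png",np.vstack([np.hstack([f(s0),f(s)]),np.hstack([im[100:380,120:520],im[100:380,120:520]*0])]))
```

```text
9.925 [513.1437272  181.4191111  219.46959329] [-0.99898939 -0.84179164  0.03798573] 0.004521728761714415
white mixer change, max px diff 11
```

View pics/end.png

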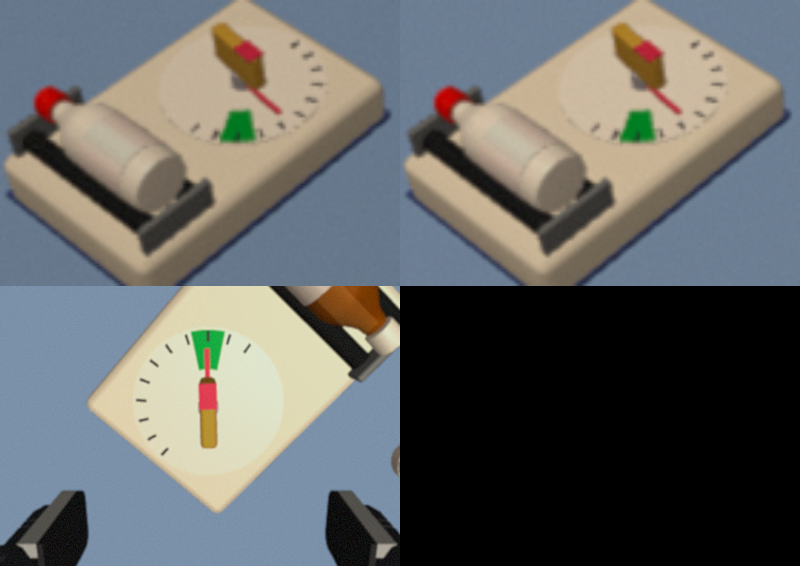

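The amber pointer (207,350) is still on the band's middle tick (208,336) after the lift, and the white key looks the same before and after. Handing in.

```bash
python3 -c "
from station import job
print(job.sign_off())"
```

```text
the job is handed in; nothing more can be done
None
```

I wound the amber mixer's key from about 0.09 rad to about 2.4 rad, so its red pointer stands in the middle of the green band, and handed the job in at about 10 s.

- **Winding:** I made two clockwise part turns of 66° and 67°. In between, I opened the gripper fully with the key at about 1.23 rad, and the key held there.
- **Last checks:** After I let go and lifted 160 mm clear, the pointer was still on the band's middle tick. The white mixer's key looked unchanged in the scene camera, with only faint pixel differences (at most 11 of 255 levels), and the arm was still and clear of everything.
- **Disagreements:** The first estimates of the key's position from the top camera were about 5 mm apart, so I used the close-up wrist camera fit instead. No other check failed. The sign-off gives no verdict.

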